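# Set a rod-stand leg to its mark and squeeze the cam lever shut

### The arm

A 7-joint arm with a two-finger parallel gripper is mounted at the origin on the work surface. World frame = base frame: x ahead of the robot, y to its left, z up, the work surface at z = 0. Lengths are in mm, angles in rad, forces in N, time in s.
With the tool pointing down it reaches from about 400 to 875 mm from the base axis. Payload 4.4 kg.
Tool frame: the origin (TCP) lies at the very end of the fingers, on their centre line; the grasp point (between the pads) lies 19 mm behind it; y points along the fingers, z is the direction in which the jaws open and shut, and the axes are right-handed (so a half turn about y gives the same grasp; the last joint's range is limited). The gripper opens to 85 mm and grips with 20 to 120 N. Pads are 22 mm wide; open, the fingers measure 114 mm over their backs; the gripper's body (76 mm by 85 mm) begins 54 mm behind the grasp point. The pads swing forward as they close: fully open they stand 13 mm farther back than shut.
Start: joints at [1.07, 0.628, 0.038, 1.517, -0.027, 0.996, -0.02], TCP at [273.828, -589.522, 204.413] pointing down, gripper open.
Joint ranges: [-3.06, 3.06], [-0.37, 2.12], [-1.25, 1.32], [0.18, 2.47], [-1.1, 4.24], [0.23, 1.98], [-2.94, 2.94]. Speed limits (rad/s): [2.57, 2.57, 3.14, 3.14, 3.14, 3.14, 3.14].

### API

Orientations are given as [roll, pitch, yaw] about the fixed x, y, z axes, in that order (R = Rz(yaw) Ry(pitch) Rx(roll)).
In Python, from cell import read_state, get_image, finish_job gives the robot as it stands. The module is installed in compiled form; this text tells all that it offers.
- The arm moves only by the tool servo_tool, never from a script. Its argument "increments" is a list of rows, each an object of numbers: "dx", "dy", "dz": the shift along the world's x, y, z in cm; "ax", "ay", "az": the turn, a rotation vector about the world's x, y, z in rad; "claw": the closure, from -1 (fully open) to 1 (shut). A call has 1 to 8 rows; each row is the pose to reach, as a shift and turn from the pose commanded when the call began; what a row does not reach only later rows make up. A row lasts 1/12 s, in which the tool goes at most 41.7 mm and 7.16 degrees, less where a joint would pass 70% of its speed; a pose out of reach is approached as far as the arm can. A call with a gripper value outside its range is refused whole. The fingers move at their own pace and stop on an object; the grip force is fixed at half the most. Time passes only in rows, so rows that repeat a pose let the fingers close. It gives the time, the measured TCP pose, the force and the opening at its end, in the units of the state.
- read_state(): the state, without advancing time (a new reading comes with each control period).
- get_image(name): name is "scene" or "top" or "wrist"; returns a dict with "color" (400x640x3 uint8, red, green, blue), "fov_y" (degrees; the focal length in pixels is half the picture's height over the tangent of half this angle, whatever the lens; pixels are square), "cx", "cy" (the principal point, pixels), "R" (3x3) and "t" (3): a world point X has camera coordinates R X + t. Camera axes: x right, y down, z forward; pixel columns grow to the right and rows downward; lengths in mm; the calibration is good to about 2 mm. The wrist camera is an equidistant fisheye: a pixel r from the principal point sees the ray r / f radians off the axis. A picture is of the moment at which its call begins. There is no depth.
- finish_job(): hands the job in, once; it reports no verdict.
The state is a dict: "clock": time; "qpos": joint angles; "qd": joint speeds; "tau": joint torques, N m; "eef_pos": TCP position; "tool_rot": TCP orientation; "force": force on the tool from outside, world axes, zero at the start; "torque": the same for the moment, N m; "width": finger opening in mm.
Only numpy, scipy, OpenCV 4.12 (cv2) and the standard library are available. Lean on these libraries where they do the work, as an engineer would, in place of code of your own. Each camera call takes 0.05 s, during which the arm holds its last target.

### The job

Slide the clear hood all the way open by its blue knob, then slide the rod-stand leg out until its red pointer points at the yellow clip, keeping the orange cam lever open. A spring draws the leg back, so hold it there while you squeeze the lever fully closed against the steel tongue; do not shut the lever anywhere else, and leave the four things lying around the cradle where they are. Finish while still gripping tongue and closed lever together, with the pointer at the clip.

Things in the scene. Friction and masses are not known exactly. Their poses are not given: they have to be found in the camera images.
- guard_knob (a point): Centre of the blue square knob's upper part, 158 mm up; knob 28 x 28 mm, from 129 to 174 mm above the work surface. x: the leg's outward direction (the hood opens to -x), z up. The clear hood under it is 130 mm long (x), 190 mm wide, flat top 129 mm up, side walls at y +-88 mm; shut, it covers tongue and lever.
- guard (a joint): Sliding of the hood: 0 shut, 0.16 m fully open at its stop; starts 0 to 0.02. It slides with about 2 N of friction and stays where left.
- tongue (a point): Upright steel grip plate on the leg. Origin: centre of the closed grip (tongue plus closed lever), 93 mm above the work surface. x: the way the leg slides out, y: from tongue to lever, z up. Plate 8 mm thick (y -10 to -2), x -29 to 29, top 22 mm above the origin; the leg's clamp block (66 x 40 mm) begins 28 mm below it. With the hood open, space beside the grip is free down to 60 mm up.
- flange (a point): Centre of the inner face of the steel cross flange at the outer end of the tongue, 28 mm along x from the tongue's origin; the flange is 6 mm thick, 90 mm wide (y -45 to 45), as tall as the tongue. Fingers straddling tongue and lever push on this face to slide the leg out.
- blade (a point): Orange cam lever blade, 52 (x) x 8 x 44 mm tall; origin at its centre. Hinged along x at its foot, 25 mm below (at y 6 mm, 25 mm below the tongue's origin). Closed, it stands upright beside the tongue with a 4 mm gap (y 2 to 10 mm), both together 20 mm thick. Open, it leans away from the tongue, its top reaching y = 26 to 33 mm.
- lever (a joint): Lean of the cam lever: 0 closed (upright, its stop), 0.36 to 0.44 rad at the start (open), 0.5 at most. Stiff: it takes about 3 to 4 N at its top to move and stays where left.
- leg (a joint): How far the leg is drawn out, 0 (home, at the start) to 0.12 m. A spring draws it back home with 2.5 N at 0 to 3.7 N at 0.12 m, and it goes back when let go.
- pointer (a point): Tip of the red pointer of the leg, a 4 mm wide bar, 50 mm above the work surface; it is 55 mm along x and -62 mm along y from the tongue's origin, and moves with the leg.
- mark: Yellow length-mark clip fixed on the white scale, 12 mm wide along x (the leg's direction), 14 mm along y, 34 mm tall; origin at the centre of its foot, 20 mm above the work surface. The pointer passes 4 mm beside it; the leg is at length when the pointer's x in this frame is 0 (within the clip's width, +-6 mm): 45 to 95 mm from home.
- float: Bystander: green glass float of 90 mm diameter in a cork foot, 103 mm tall; origin at its underside.
- oarlock: Bystander: bronze oarlock, 76 mm wide, 84 mm tall; origin at its underside.
- disgorger: Bystander: yellow plastic hook disgorger, 162 mm long, 12 mm high; origin at its underside.
- whetstone: Bystander: grey whetstone 140 x 45 x 22 mm; origin at its underside.

How it is judged (in metres and radians):
On the way, in this order (a step that is already met when the one before it is completed fails the run):
1. the hood is slid fully open (within 20 mm of its stop), the leg still home and the lever open (value of joint guard above 0.14 m and value of joint lever above 0.2 rad and value of joint leg below 0.03 m), for 0.2 s.
2. the leg is held with the pointer at the clip (+-6 mm), lever still open (x of pointer in the frame of mark between -0.006 and 0.006 m and value of joint lever above 0.2 rad), for 0.3 s.
3. the lever is closed with the pointer at the clip (x of pointer in the frame of mark between -0.006 and 0.006 m and value of joint lever below 0.06 rad), for 0.2 s.
At the end, for the whole second after the job is handed in: The pointer is within 6 mm of the clip's centre along the leg and at rest, the lever within 0.06 rad of closed, the hood open by at least 130 mm, and the fingers still press tongue and lever blade with more than 4 N each (all of step 3 and value of joint guard above 0.13 m and contact force between the fingers and leg_c5 above 4 N and contact force between the fingers and lever_c1 above 4 N and velocity of joint leg between -0.01 and 0.01 m/s); the arm keeps its last pose, push and grip.
It fails at once if the lever is shut while the pointer is over 12 mm from the clip (value of joint lever below 0.06 rad and (x of pointer in the frame of mark below -0.012 m or x of pointer in the frame of mark above 0.012 m)).
It fails at once if the float is pushed over 30 mm from its place or tipped (distance of float from where it was at the start of the episode above 0.03 m or angle between float's own z axis and vertical above 0.4 rad).
It fails at once if the oarlock is pushed over 30 mm from its place or tipped (distance of oarlock from where it was at the start of the episode above 0.03 m or angle between oarlock's own z axis and vertical above 0.4 rad).
It fails at once if the disgorger is pushed over 30 mm from its place or tipped (distance of disgorger from where it was at the start of the episode above 0.03 m or angle between disgorger's own z axis and vertical above 0.4 rad).
It fails at once if the whetstone is pushed over 30 mm from its place or tipped (distance of whetstone from where it was at the start of the episode above 0.03 m or angle between whetstone's own z axis and vertical above 0.4 rad).
It also fails if it takes over 43 s, if anything falls off the work surface, if the arm or the gripper's body presses on something with over 40 N, if the wrist force passes 120 N, or if a joint passes its speed limit or range.

## Working session

There is one attempt and no reset: what is moved stays moved. The work goes in short steps, Python scripts to look and compute and a tool call to move; the robot and the scene stay as the last step left them, time stands still between calls to the robot, and variables do not carry over. Pictures are saved under pics/ and viewed, and the job is handed in when it is done.

Besides the shell and the picture viewer there is one more tool, called after "Emit:" in YAML: its name, and indented under it one key for each argument. servo_tool: Moves the arm, as the interface text tells. Its arguments: {"type":"object","properties":{"increments":{"type":"array","items":{"type":"object","properties":{"dx":{"type":"number"},"dy":{"type":"number"},"dz":{"type":"number"},"ax":{"type":"number"},"ay":{"type":"number"},"az":{"type":"number"},"claw":{"type":"number"}}}}},"required":["increments"]}

```bash
mkdir -p pics; python3 - <<'E'
from cell import *
import cv2,pickle
s=read_state();print({k:s[k] for k in('clock','eef_pos','tool_rot','width','force')})
d={}
for n in("scene","top","wrist"):
    im=get_image(n);d[n]=im;cv2.imwrite(f"pics/{n}0.png",im["color"][:,:,::-1]);print(n,im["fov_y"],im["cx"],im["cy"],im["R"],im["t"])
pickle.dump(d,open("i0.pkl","wb"))
E
```

```text
{'clock': 0.0, 'eef_pos': array([ 273.54802451, -588.87175601,  203.48616532]), 'tool_rot': array([-1.57273111e+00, -6.54063358e-06, -2.70677770e+00]), 'width': 85.16781804707001, 'force': array([0.11634591, 0.21837984, 0.2338361 ])}
scene 53.99398740160305 317.9004596772611 196.88815794618924 [[ 0.21879433  0.97575129 -0.0062019 ]
 [ 0.68913559 -0.15901953 -0.70696883]
 [-0.69081197  0.15040682 -0.70721751]] [-111.77076227 -313.33906015 1189.50623273]
top 47.42176426319458 320.6075806178854 193.44814332551675 [[ 0.01756962 -0.99979946  0.00960982]
 [-0.99221362 -0.01861998 -0.123148  ]
 [ 0.12330224 -0.00737134 -0.99234179]] [ -2.94236025 597.59646839 998.26491399]
wrist 65.70646984690485 324.6709006569971 194.80758217061407 [[ 0.42067793 -0.9072072  -0.00227709]
 [-0.86651661 -0.40255021  0.29513099]
 [-0.2686616  -0.12218196 -0.95545409]] [-649.14045002  -38.04765909  380.23862954]
```

View pics/scene0.png

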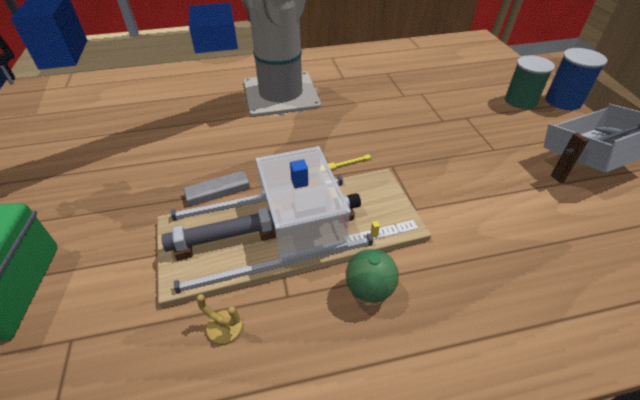

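View pics/top0.png

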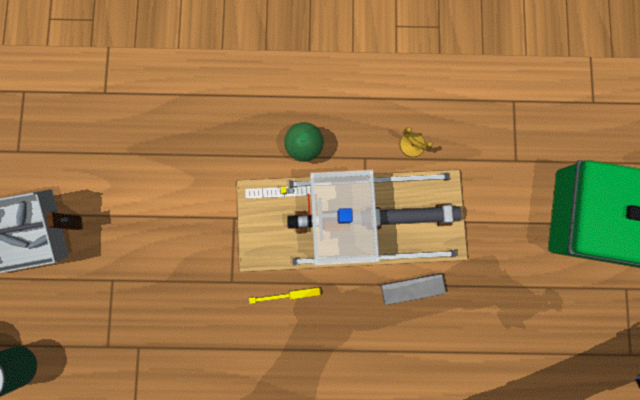

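View pics/wrist0.png

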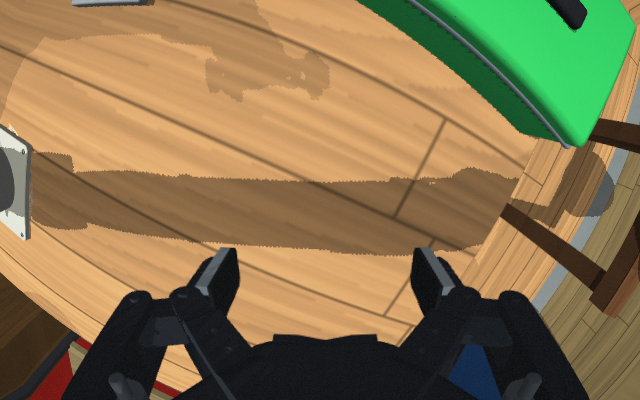

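```bash
cat > h.py <<'E'
import numpy as np,cv2
def ray(im,u,v):
    f=200/np.tan(np.radians(im["fov_y"]/2))
    d=np.array([(u-im["cx"])/f,(v-im["cy"])/f,1.]);R=np.array(im["R"]);t=np.array(im["t"])
    return -R.T@t,R.T@d
def atz(im,u,v,z):
    c,d=ray(im,u,v);return c+d*(z-c[2])/d[2]
def proj(im,X):
    f=200/np.tan(np.radians(im["fov_y"]/2));p=np.array(im["R"])@np.array(X)+im["t"]
    return f*p[0]/p[2]+im["cx"],f*p[1]/p[2]+im["cy"]
def crop(im,x0,y0,x1,y1,k,fn):
    c=im["color"][y0:y1,x0:x1,::-1];cv2.imwrite(fn,cv2.resize(c,None,fx=k,fy=k,interpolation=cv2.INTER_CUBIC))
E
python3 - <<'E'
from h import *;import pickle
d=pickle.load(open("i0.pkl","rb"))
crop(d["top"],230,110,480,310,3,"pics/t1.png")
crop(d["scene"],150,140,440,350,2.7,"pics/s1.png")
E
```

```text
(no output)
```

View pics/t1.png

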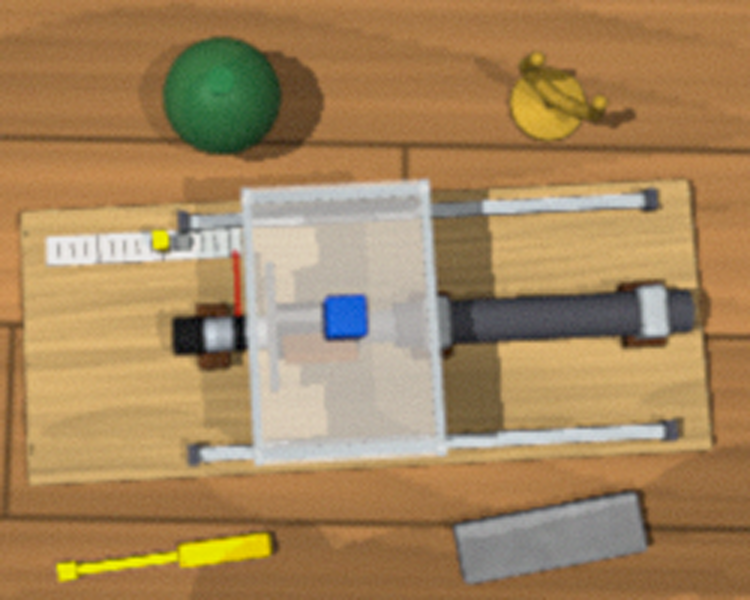

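View pics/s1.png

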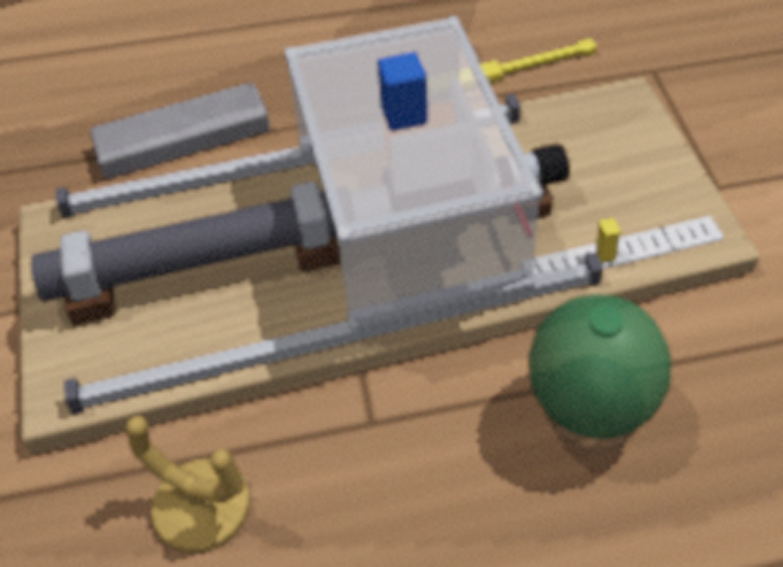

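```bash
python3 - <<'E'
from h import *;import pickle
d=pickle.load(open("i0.pkl","rb"));T=d["top"];S=d["scene"]
g=lambda x,y,z:atz(T,230+x/3,110+y/3,z)
k=g(346,316,174);print("knob",k,proj(T,[*k[:2],158]),proj(S,k),proj(S,[*k[:2],129]))
for a,z in [((428,182),129),((245,190),129),((258,462),129),((444,452),129),((650,200),45),((183,218),45),((193,453),45),((672,430),45)]:print(a,g(*a,z))
print("clip top",g(161,240,54),"ptr",g(238,285,50),"ptr tip",g(237,253,50))
print("flange",g(265,263,115),g(274,392,115))
print("float",g(222,95,60),"disg",g(270,545,10),g(60,572,10))
a=g(460,523,22);print("whet",a,g(640,492,22))
E
```

```text
knob [538.22791985 -40.26906813 174.        ] (np.float64(344.82393856879037), np.float64(215.9387272197379)) (np.float64(298.29900154289356), np.float64(163.23050893927146)) (np.float64(299.3170047893949), np.float64(182.05370392781364))
(428, 182) [636.00394823 -99.08471317 129.        ]
(245, 190) [627.93094017  27.93814418 129.        ]
(258, 462) [441.61462733  15.41455354 129.        ]
(444, 452) [ 450.49920469 -110.59351275  129.        ]
(650, 200) [ 640.33915355 -277.71962739   45.        ]
(183, 218) [619.85251333  75.33033879  45.        ]
(193, 453) [444.80895582  63.47650215  45.        ]
(672, 430) [ 467.84559083 -291.21313104   45.        ]
clip top [601.65097474  90.76298247  54.        ] ptr [569.4227509  32.7681857  50.       ] ptr tip [593.44074699  34.0112973   50.        ]
flange [578.84668585  13.10708247 115.        ] [489.21721426   5.25401163 115.        ]
float [711.54209827  47.56736937  60.        ] disg [376.03364766   5.14202851  10.        ] [353.3966691  163.21043607  10.        ]
whet [ 395.70414811 -137.16435382   22.        ] [ 420.99004955 -273.07313926   22.        ]
```

Emit:
servo_tool:
  increments:
    - {"dx": 0.5, "dy": 3.3, "dz": 1, "az": 0.1, "claw": -1}
    - {"dx": 1, "dy": 6.6, "dz": 2, "az": 0.2, "claw": -1}
    - {"dx": 1.5, "dy": 9.9, "dz": 3, "az": 0.3, "claw": -1}
    - {"dx": 2.5, "dy": 13.2, "dz": 4, "az": 0.4, "claw": -1}
    - {"dx": 4, "dy": 16.5, "dz": 5, "az": 0.5, "claw": -1}
    - {"dx": 6, "dy": 19.8, "dz": 6, "az": 0.6, "claw": -1}
    - {"dx": 8, "dy": 23, "dz": 6, "az": 0.7, "claw": -1}
    - {"dx": 10, "dy": 26, "dz": 6, "az": 0.8, "claw": -1}

```text
invalid input at $.increments[0]: expected keys dx, dy, dz, ax, ay, az, claw
```

Emit:
servo_tool:
  increments:
    - {"dx": 2, "dy": 3.3, "az": 0.05, "claw": -1}
    - {"dx": 4, "dy": 6.6, "az": 0.1, "claw": -1}
    - {"dx": 6, "dy": 9.9, "az": 0.15, "claw": -1}
    - {"dx": 8, "dy": 13.2, "az": 0.2, "claw": -1}
    - {"dx": 10, "dy": 16.5, "az": 0.25, "claw": -1}
    - {"dx": 12, "dy": 19.8, "az": 0.3, "claw": -1}
    - {"dx": 14, "dy": 23, "az": 0.35, "claw": -1}
    - {"dx": 16, "dy": 26, "az": 0.398, "claw": -1}

```text
invalid input at $.increments[0]: expected keys dx, dy, dz, ax, ay, az, claw
```

Emit:
servo_tool:
  increments:
    - {"dx": 0.5, "dy": 3.3, "dz": 1, "ax": 0, "ay": 0, "az": 0.1, "claw": -1}
    - {"dx": 1, "dy": 6.6, "dz": 2, "ax": 0, "ay": 0, "az": 0.2, "claw": -1}
    - {"dx": 1.5, "dy": 9.9, "dz": 3, "ax": 0, "ay": 0, "az": 0.3, "claw": -1}
    - {"dx": 2.5, "dy": 13.2, "dz": 4, "ax": 0, "ay": 0, "az": 0.4, "claw": -1}
    - {"dx": 4, "dy": 16.5, "dz": 5, "ax": 0, "ay": 0, "az": 0.5, "claw": -1}
    - {"dx": 6, "dy": 19.8, "dz": 6, "ax": 0, "ay": 0, "az": 0.6, "claw": -1}
    - {"dx": 8, "dy": 23, "dz": 6, "ax": 0, "ay": 0, "az": 0.7, "claw": -1}
    - {"dx": 10, "dy": 26, "dz": 6, "ax": 0, "ay": 0, "az": 0.8, "claw": -1}

```text
clock: 0.82
eef_pos: [374.6, -327.8, 265.2]
tool_rot: [-1.57, -0.0, -1.902]
force: [0.7, -0.3, 0.2]
width: 85.4
```

Emit:
servo_tool:
  increments:
    - {"dx": 2, "dy": 3.6, "dz": 0, "ax": 0, "ay": 0, "az": 0.05, "claw": -1}
    - {"dx": 4.1, "dy": 7.2, "dz": 0, "ax": 0, "ay": 0, "az": 0.1, "claw": -1}
    - {"dx": 6.2, "dy": 10.8, "dz": 0, "ax": 0, "ay": 0, "az": 0.15, "claw": -1}
    - {"dx": 8.2, "dy": 14.4, "dz": 0, "ax": 0, "ay": 0, "az": 0.2, "claw": -1}
    - {"dx": 10.2, "dy": 18, "dz": 0, "ax": 0, "ay": 0, "az": 0.25, "claw": -1}
    - {"dx": 12.3, "dy": 21.6, "dz": 0, "ax": 0, "ay": 0, "az": 0.3, "claw": -1}
    - {"dx": 14.3, "dy": 25.2, "dz": 0, "ax": 0, "ay": 0, "az": 0.35, "claw": -1}
    - {"dx": 16.4, "dy": 28.8, "dz": -1, "ax": 0, "ay": 0, "az": 0.395, "claw": -1}

```text
clock: 1.48
eef_pos: [539.0, -40.5, 256.1]
tool_rot: [-1.567, -0.0, -1.509]
force: [0.1, -1.1, 0.1]
width: 85.6
```

```bash
python3 - <<'E'
from cell import *;from h import *
s=read_state();print(s['clock'],s['eef_pos'],s['tool_rot'],s['qpos'])
w=get_image("wrist");cv2.imwrite("pics/w1.png",w["color"][:,:,::-1]);print(w["R"],w["t"])
E
```

```text
1.4833 [538.98411979 -40.49754004 256.0658117 ] [-1.56747805e+00 -4.58091373e-04 -1.50943714e+00] [ 0.29142273  0.43213825 -0.38918847  1.75290598  0.1917454   0.99051187
 -0.10921269]
[[ 0.99814833  0.06074884  0.00308082]
 [ 0.05713811 -0.95378273  0.29501482]
 [ 0.02086024 -0.29429252 -0.95548771]] [-536.47152441 -123.16343009  405.56038423]
```

View pics/w1.png

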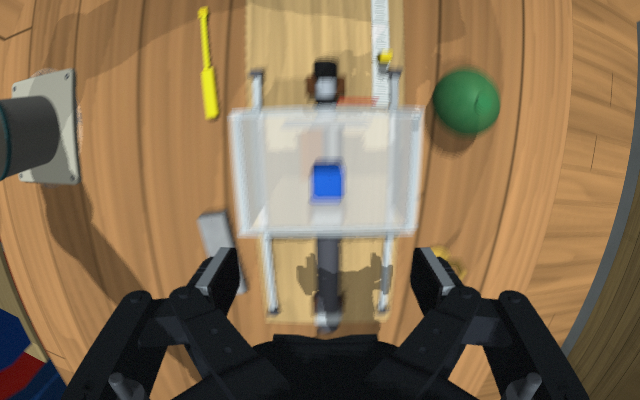

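Emit:
servo_tool:
  increments:
    - {"dx": 0, "dy": 0, "dz": -3, "ax": 0, "ay": 0, "az": 0, "claw": -1}
    - {"dx": 0, "dy": 0, "dz": -6, "ax": 0, "ay": 0, "az": 0, "claw": -1}
    - {"dx": 0, "dy": 0, "dz": -9, "ax": 0, "ay": 0, "az": 0, "claw": -1}
    - {"dx": 0, "dy": 0, "dz": -11.4, "ax": 0, "ay": 0, "az": 0, "claw": -0.5}
    - {"dx": 0, "dy": 0, "dz": -11.4, "ax": 0, "ay": 0, "az": 0, "claw": 0}
    - {"dx": 0, "dy": 0, "dz": -11.4, "ax": 0, "ay": 0, "az": 0, "claw": 0.5}
    - {"dx": 0, "dy": 0, "dz": -11.4, "ax": 0, "ay": 0, "az": 0, "claw": 0.7}
    - {"dx": 0, "dy": 0, "dz": -11.4, "ax": 0, "ay": 0, "az": 0, "claw": 0.7}

```text
clock: 2.2
eef_pos: [539.2, -42.5, 142.7]
tool_rot: [-1.566, -0.0, -1.512]
force: [-2.6, 0.1, 18.5]
width: 25.6
```

Emit:
servo_tool:
  increments:
    - {"dx": 0, "dy": 0, "dz": 0, "ax": 0, "ay": 0, "az": 0, "claw": 1}
    - {"dx": 0, "dy": 0, "dz": 0, "ax": 0, "ay": 0, "az": 0, "claw": 1}
    - {"dx": 0, "dy": 0, "dz": 0, "ax": 0, "ay": 0, "az": 0, "claw": 1}
    - {"dx": 0, "dy": 0, "dz": 0, "ax": 0, "ay": 0, "az": 0, "claw": 1}

```text
clock: 2.53
eef_pos: [539.1, -42.5, 142.8]
tool_rot: [-1.566, -0.001, -1.512]
force: [0.1, 0.4, 7.3]
width: 25.6
```

Emit:
servo_tool:
  increments:
    - {"dx": 0.12, "dy": -2, "dz": 0, "ax": 0, "ay": 0, "az": 0, "claw": 1}
    - {"dx": 0.25, "dy": -4, "dz": 0, "ax": 0, "ay": 0, "az": 0, "claw": 1}
    - {"dx": 0.37, "dy": -6, "dz": 0, "ax": 0, "ay": 0, "az": 0, "claw": 1}
    - {"dx": 0.5, "dy": -8, "dz": 0, "ax": 0, "ay": 0, "az": 0, "claw": 1}
    - {"dx": 0.62, "dy": -10, "dz": 0, "ax": 0, "ay": 0, "az": 0, "claw": 1}
    - {"dx": 0.74, "dy": -12, "dz": 0, "ax": 0, "ay": 0, "az": 0, "claw": 1}
    - {"dx": 0.8, "dy": -13, "dz": 0, "ax": 0, "ay": 0, "az": 0, "claw": 1}
    - {"dx": 0.87, "dy": -14, "dz": 0, "ax": 0, "ay": 0, "az": 0, "claw": 1}

```text
clock: 3.2
eef_pos: [548.7, -182.7, 142.8]
tool_rot: [-1.565, -0.0, -1.512]
force: [1.9, 2.7, 6.1]
width: 25.2
```

Emit:
servo_tool:
  increments:
    - {"dx": 0.02, "dy": -0.4, "dz": 0, "ax": 0, "ay": 0, "az": 0, "claw": 1}
    - {"dx": 0.05, "dy": -0.8, "dz": 0, "ax": 0, "ay": 0, "az": 0, "claw": 1}
    - {"dx": 0.07, "dy": -1.2, "dz": 0, "ax": 0, "ay": 0, "az": 0, "claw": 1}
    - {"dx": 0.07, "dy": -1.2, "dz": 0, "ax": 0, "ay": 0, "az": 0, "claw": 1}

```text
clock: 3.53
eef_pos: [548.8, -185.2, 142.8]
tool_rot: [-1.567, 0.011, -1.507]
force: [-1.1, 16.0, 10.6]
width: 25.3
```

Emit:
servo_tool:
  increments:
    - {"dx": -0.06, "dy": 0.9, "dz": 0, "ax": 0, "ay": 0, "az": 0, "claw": 0.2}
    - {"dx": -0.06, "dy": 0.9, "dz": 0, "ax": 0, "ay": 0, "az": 0, "claw": -1}
    - {"dx": -0.06, "dy": 0.9, "dz": 0, "ax": 0, "ay": 0, "az": 0, "claw": -1}
    - {"dx": -0.06, "dy": 0.9, "dz": 0, "ax": 0, "ay": 0, "az": 0, "claw": -1}
    - {"dx": -0.06, "dy": 0.9, "dz": 3, "ax": 0, "ay": 0, "az": 0, "claw": -1}
    - {"dx": -0.06, "dy": 0.9, "dz": 6, "ax": 0, "ay": 0, "az": 0, "claw": -1}
    - {"dx": -0.06, "dy": 0.9, "dz": 9, "ax": 0, "ay": 0, "az": 0, "claw": -1}
    - {"dx": -0.06, "dy": 0.9, "dz": 11, "ax": 0, "ay": 0, "az": 0, "claw": -1}

```text
clock: 4.2
eef_pos: [546.7, -187.0, 253.4]
tool_rot: [-1.568, -0.002, -1.513]
force: [0.8, -0.7, -0.8]
width: 85.3
```

```bash
python3 - <<'E'
from cell import *;from h import *;import pickle
s=read_state();print(s['clock'],s['eef_pos'],s['tool_rot'],s['width'])
d={n:get_image(n) for n in("top","scene","wrist")};pickle.dump(d,open("i1.pkl","wb"))
crop(d["top"],230,110,480,310,3,"pics/t2.png")
crop(d["scene"],150,140,440,350,2.7,"pics/s2.png")
crop(d["wrist"],0,0,640,400,1.25,"pics/w2.png")
E
```

```text
4.2 [ 546.69173689 -187.00459019  253.41843765] [-1.56824154 -0.00172981 -1.513496  ] 85.32364158169204
```

View pics/t2.png

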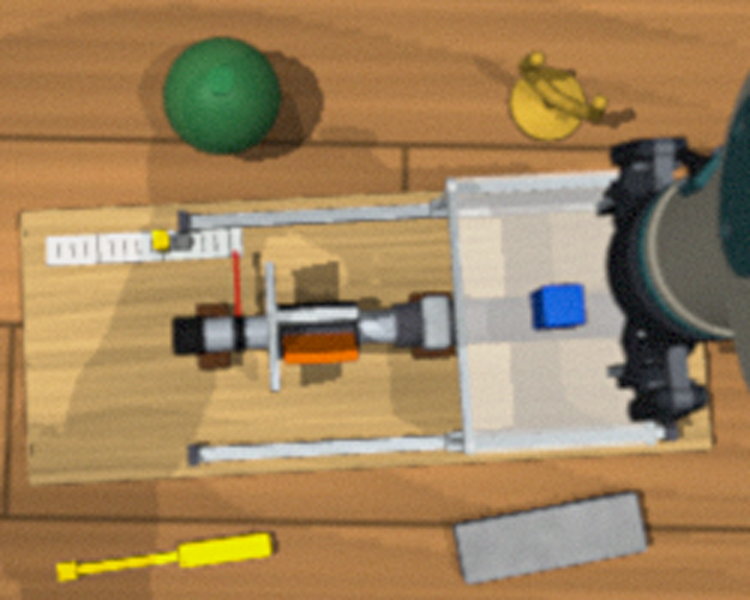

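View pics/s2.png

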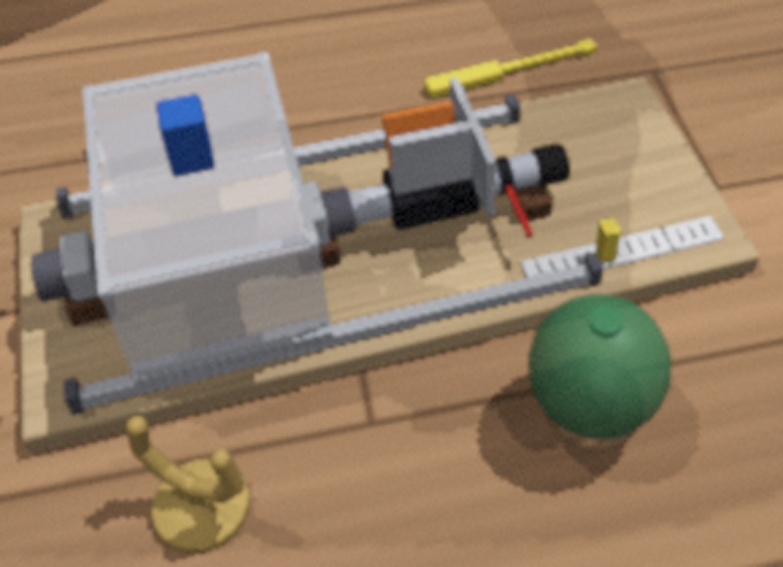

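View pics/w2.png

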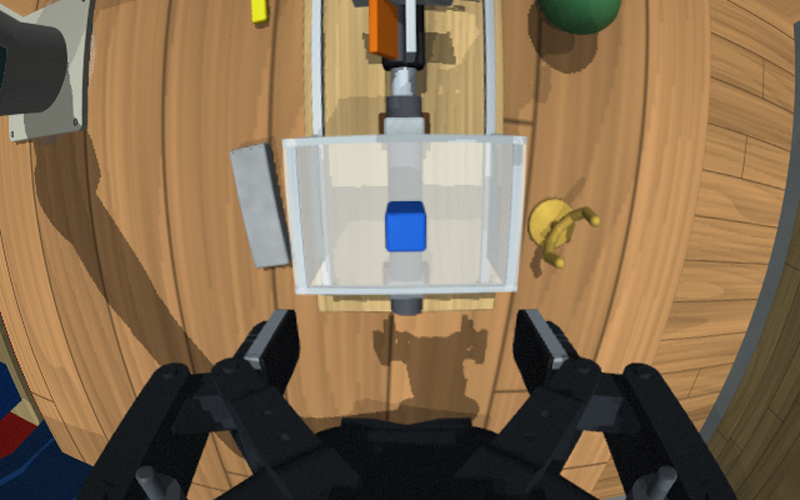

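```bash
python3 - <<'E'
from h import *;import pickle
d=pickle.load(open("i1.pkl","rb"));T=d["top"];S=d["scene"]
u=np.array([-.062,.998]);v=np.array([-.998,-.062])
g=lambda x,y,z:atz(T,230+x/3,110+y/3,z)[:2]
s=lambda x,y,z:atz(S,150+x/2.7,140+y/2.7,z)[:2]
F=(g(268.5,263,115)+g(275,391,115))/2
O=F-31*u;print("flange",F,"O",O)
def rep(n,p):print(n,p.round(1),"u",((p-O)@u).round(1),"v",((p-O)@v).round(1))
rep("tongue R end",g(357,312,115));rep("tongue mid",g(318,315,115))
rep("flA",g(268.5,263,115));rep("flB",g(275,391,115))
rep("lever outer",g(357,359,111));rep("lever outer",g(285,363,111))
rep("ptr",g(236,254,50));rep("clip",g(161,240,54))
rep("ptr S",s(529,234,50));rep("clip S",s(609,223,54))
rep("fl S",s(455,83,115));rep("fl S",s(489,160,115));rep("tong S",s(388,148,115));rep("tong S",s(477,122,115))
E
```

```text
flange [534.40481015   7.61716544] O [536.32681015 -23.32083456]
tongue R end [545.7 -51.6] u -28.8 v -7.6
tongue mid [543.1 -24.5] u -1.6 v -6.7
flA [578.9  10.7] u 31.3 v -44.6
flB [489.9   4.6] u 30.7 v 44.6
lever outer [513.2 -52.2] u -27.4 v 24.9
lever outer [509.5  -2.1] u 22.8 v 25.4
ptr [592.7  34.7] u 54.5 v -59.8
clip [601.7  90.8] u 109.8 v -72.3
ptr S [596.5  35.8] u 55.3 v -63.7
clip S [602.6  92.5] u 111.5 v -73.3
fl S [499.9   4.4] u 29.9 v 34.6
fl S [581.    9.4] u 29.9 v -46.7
tong S [554.6 -54.4] u -32.1 v -16.3
tong S [543.3  10.3] u 33.1 v -9.0
```

Emit:
servo_tool:
  increments:
    - {"dx": -0.2, "dy": 2.7, "dz": 0, "ax": 0, "ay": 0, "az": 0, "claw": -0.7}
    - {"dx": -0.4, "dy": 5.4, "dz": 0, "ax": 0, "ay": 0, "az": 0, "claw": -0.7}
    - {"dx": -0.6, "dy": 8.1, "dz": 0, "ax": 0, "ay": 0, "az": 0, "claw": -0.7}
    - {"dx": -0.8, "dy": 10.8, "dz": 0, "ax": 0, "ay": 0, "az": 0, "claw": -0.7}
    - {"dx": -1.0, "dy": 13.5, "dz": 0, "ax": 0, "ay": 0, "az": 0, "claw": -0.7}
    - {"dx": -1.05, "dy": 15.8, "dz": 0, "ax": 0, "ay": 0, "az": 0, "claw": -0.7}
    - {"dx": -1.05, "dy": 15.8, "dz": -4, "ax": 0, "ay": 0, "az": 0, "claw": -0.7}
    - {"dx": -1.05, "dy": 15.8, "dz": -7, "ax": 0, "ay": 0, "az": 0.003, "claw": -0.7}

```text
clock: 5.02
eef_pos: [535.3, -26.2, 179.2]
tool_rot: [-1.57, 0.0, -1.506]
force: [0.4, -0.9, -1.4]
width: 72.7
```

```bash
python3 - <<'E'
from cell import *;from h import *;import pickle
s=read_state();print(s['clock'],s['eef_pos'],s['tool_rot'],s['width'])
d={n:get_image(n) for n in("top","scene","wrist")};pickle.dump(d,open("i2.pkl","wb"))
crop(d["scene"],150,100,440,310,2.7,"pics/s3.png")
crop(d["wrist"],0,0,640,400,1.25,"pics/w3.png")
E
```

```text
5.0167 [535.26262494 -26.1936725  179.2087335 ] [-1.57018361e+00  1.67003440e-04 -1.50619955e+00] 72.65205667175745
```

View pics/w3.png

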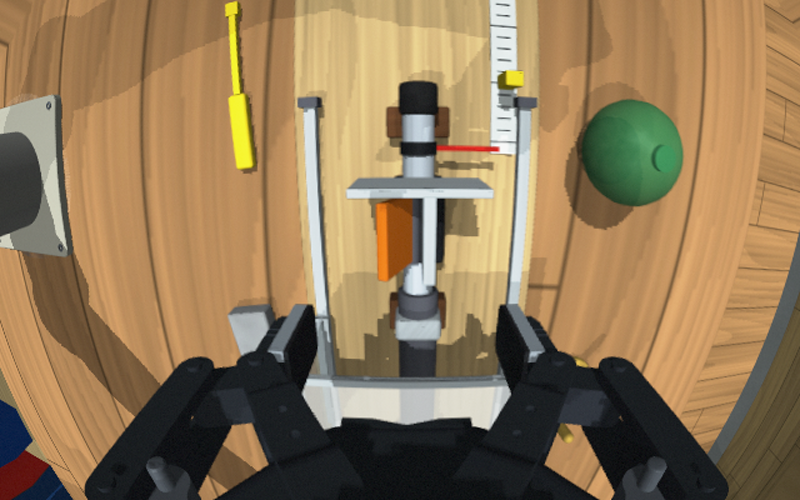

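View pics/s3.png

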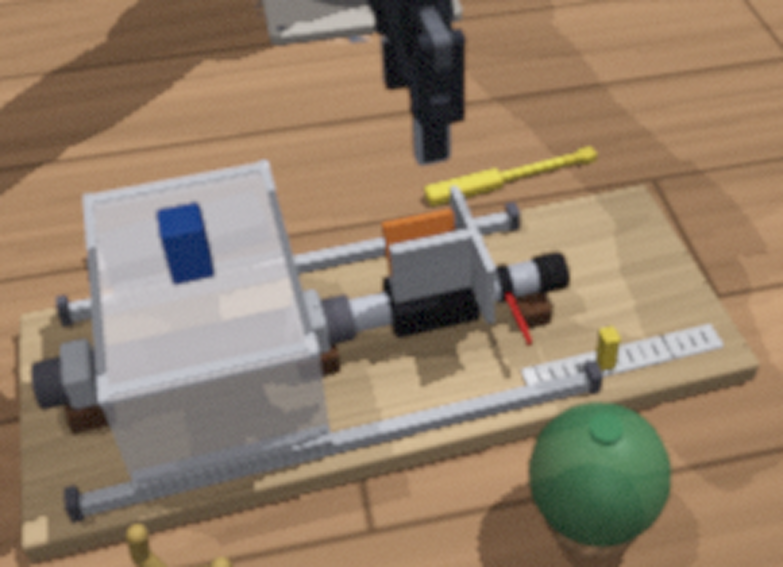

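```bash
python3 - <<'E'
from h import *;import pickle
d=pickle.load(open("i2.pkl","rb"));W=d["wrist"]
R=np.array(W["R"]);t=np.array(W["t"]);print(R.round(3),-R.T@t)
u=np.array([-.062,.998]);v=np.array([-.998,-.062]);O=np.array([536.3,-23.3])
f=200/np.radians(W["fov_y"]/2)
def wp(x,y,z):
    x/=1.25;y/=1.25
    p=np.array([x-W["cx"],y-W["cy"]]);r=np.hypot(*p);th=r/f
    dd=R.T@np.array([*(p/r*np.sin(th)),np.cos(th)]);c=-R.T@t
    return (c+dd*(z-c[2])/dd[2])[:2]
def rep(n,p):print(n,p.round(1),"u",((p-O)@u).round(1),"v",((p-O)@v).round(1))
for n,x,y,z in[("flL",347,192,115),("flR",494,192,115),("tongue near",429,284,115),("tongue far",429,198,115),("ptr",498,149,50),("clip",513,78,54),("lever near",381,279,111),("lever far",381,203,111)]:rep(n,wp(x,y,z))
T=d["top"]
E
```

```text
[[ 0.998  0.062 -0.012]
 [ 0.062 -0.954  0.294]
 [ 0.006 -0.294 -0.956]] [528.2421491   46.63466875 345.03456745]
flL [496.3   2.7] u 28.4 v 38.3
flR [575.6   8. ] u 28.8 v -41.1
tongue near [544.4 -47.5] u -24.7 v -6.6
tongue far [540.6   2.1] u 25.1 v -5.9
ptr [588.8  27.1] u 47.1 v -55.5
clip [594.2  76.5] u 96.0 v -63.9
lever near [516.8 -47.9] u -23.3 v 21.0
lever far [514.8  -3.2] u 21.4 v 20.2
```

```bash
cat >> h.py <<'E'
u=np.array([-.062,.998]);v=np.array([-.998,-.062]);O=np.array([536.3,-23.3])
def wp(W,x,y,z,k=1.25):
    x/=k;y/=k;R=np.array(W["R"]);t=np.array(W["t"]);f=200/np.tan(np.radians(W["fov_y"]/2))
    p=np.array([x-W["cx"],y-W["cy"]]);r=np.hypot(*p);th=r/f
    dd=R.T@np.array([*(p/r*np.sin(th)),np.cos(th)]);c=-R.T@t
    return (c+dd*(z-c[2])/dd[2])[:2]
def rep(n,p):print(n,p.round(1),"u",((p-O)@u).round(1),"v",((p-O)@v).round(1))
E
python3 - <<'E'
from h import *;import pickle
W=pickle.load(open("i2.pkl","rb"))["wrist"]
for n,x,y,z in[("flL",347,192,115),("flR",494,192,115),("tongue near",429,284,115),("tongue far",429,198,115),("ptr",498,149,50),("clip",513,78,54),("lever near",381,279,111),("lever far",381,203,111)]:rep(n,wp(W,x,y,z))
E
```

```text
flL [492.2   6. ] u 32.0 v 42.2
flR [581.4  12. ] u 32.5 v -47.2
tongue near [546.4 -50.6] u -27.8 v -8.4
tongue far [541.9   5.3] u 28.2 v -7.4
ptr [596.1  36.1] u 55.6 v -63.4
clip [602.5  92.1] u 111.0 v -73.2
lever near [515.1 -50.8] u -26.1 v 22.9
lever far [ 5.129e+02 -4.000e-01] u 24.3 v 21.9
```

Emit:
servo_tool:
  increments:
    - {"dx": 0.15, "dy": 0, "dz": -2, "ax": 0, "ay": 0, "az": 0, "claw": -0.7}
    - {"dx": 0.15, "dy": 0, "dz": -4.5, "ax": 0, "ay": 0, "az": 0, "claw": -0.7}
    - {"dx": 0.15, "dy": 0, "dz": -7, "ax": 0, "ay": 0, "az": 0, "claw": -0.7}
    - {"dx": 0.15, "dy": 0, "dz": -9, "ax": 0, "ay": 0, "az": 0, "claw": -0.7}
    - {"dx": 0.15, "dy": 0, "dz": -10.2, "ax": 0, "ay": 0, "az": 0, "claw": -0.7}
    - {"dx": 0.15, "dy": 0, "dz": -10.2, "ax": 0, "ay": 0, "az": 0, "claw": -0.7}

```text
clock: 5.67
eef_pos: [536.4, -28.4, 77.6]
tool_rot: [-1.573, -0.0, -1.51]
force: [0.7, 0.7, 0.2]
width: 72.5
```

```bash
python3 - <<'E'
from cell import *;from h import *;import pickle
s=read_state();print(s['clock'],s['eef_pos'],s['tool_rot'],s['width'],s['force'])
d={n:get_image(n) for n in("top","scene","wrist")};pickle.dump(d,open("i3.pkl","wb"))
crop(d["scene"],150,100,440,310,2.7,"pics/s4.png")
crop(d["wrist"],0,0,640,400,1.25,"pics/w4.png")
E
```

```text
5.6667 [536.39617713 -28.44828387  77.62152129] [-1.57345605e+00 -2.42169779e-04 -1.51022786e+00] 72.53784429451501 [0.69669284 0.66394666 0.18839037]
```

View pics/w4.png

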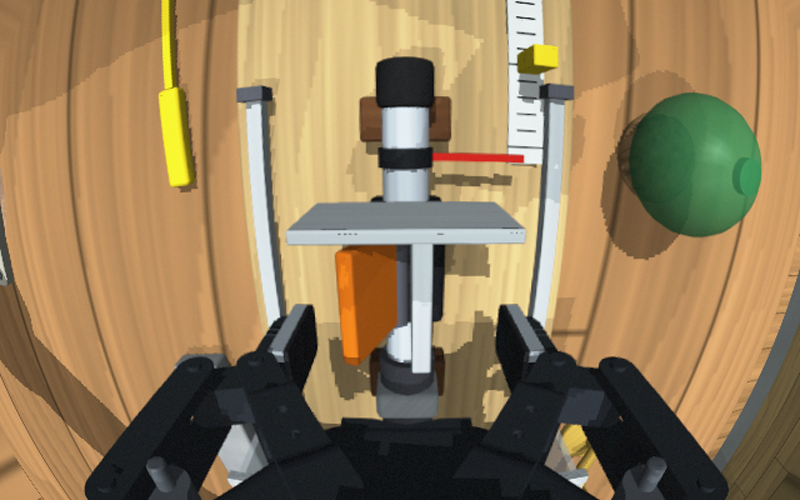

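View pics/s4.png

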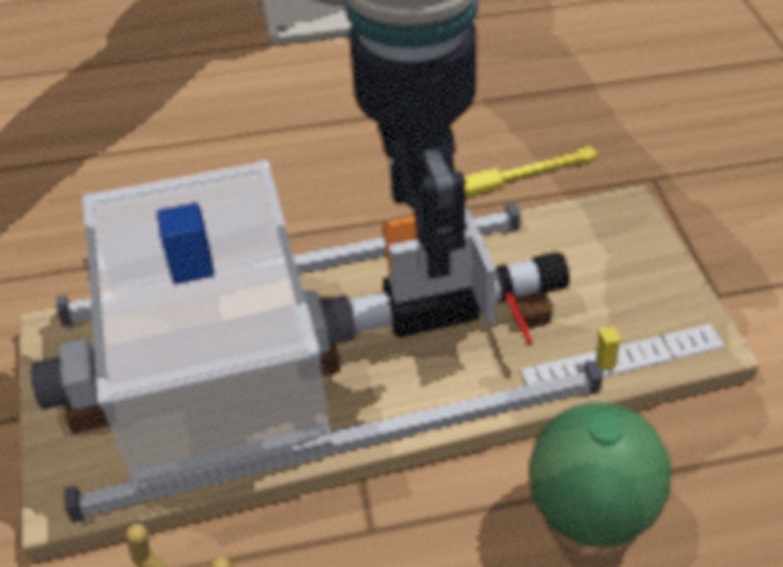

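Emit:
servo_tool:
  increments:
    - {"dx": -0.06, "dy": 1, "dz": 0, "ax": 0, "ay": 0, "az": 0, "claw": -0.7}
    - {"dx": -0.12, "dy": 2, "dz": 0, "ax": 0, "ay": 0, "az": 0, "claw": -0.7}
    - {"dx": -0.17, "dy": 2.8, "dz": 0, "ax": 0, "ay": 0, "az": 0, "claw": -0.7}
    - {"dx": -0.22, "dy": 3.6, "dz": 0, "ax": 0, "ay": 0, "az": 0, "claw": -0.7}
    - {"dx": -0.27, "dy": 4.4, "dz": 0, "ax": 0, "ay": 0, "az": 0, "claw": -0.7}
    - {"dx": -0.32, "dy": 5.2, "dz": 0, "ax": 0, "ay": 0, "az": 0, "claw": -0.7}
    - {"dx": -0.37, "dy": 6, "dz": 0, "ax": 0, "ay": 0, "az": 0, "claw": -0.7}
    - {"dx": -0.37, "dy": 6, "dz": 0, "ax": 0, "ay": 0, "az": 0, "claw": -0.7}

```text
clock: 6.48
eef_pos: [533.7, 34.4, 79.6]
tool_rot: [-1.569, -0.0, -1.506]
force: [-0.4, -1.8, 6.3]
width: 72.6
```

```bash
cat > look.py <<'E'
from cell import *;from h import *;import pickle,sys
n=sys.argv[1]
s=read_state();print(s['clock'],s['eef_pos'],s['tool_rot'],s['width'],s['force'])
rep("tcp",s['eef_pos'][:2])
d={k:get_image(k) for k in("top","scene","wrist")};pickle.dump(d,open("i%s.pkl"%n,"wb"))
crop(d["scene"],250,150,410,270,5,"pics/s%s.png"%n)
crop(d["top"],230,140,380,240,5,"pics/t%s.png"%n)
crop(d["wrist"],0,0,640,400,1.25,"pics/w%s.png"%n)
E
python3 look.py 5
```

```text
6.4833 [533.6853137   34.37669291  79.61215127] [-1.56949930e+00 -1.03835401e-04 -1.50631927e+00] 72.58460157905135 [-0.41236882 -1.84094454  6.3238396 ]
tcp [533.7  34.4] u 57.7 v -1.0
```

View pics/w5.png

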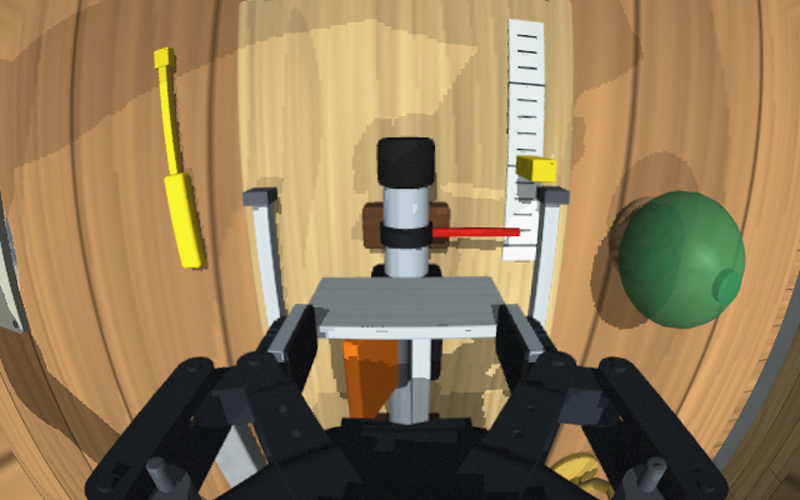

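View pics/t5.png

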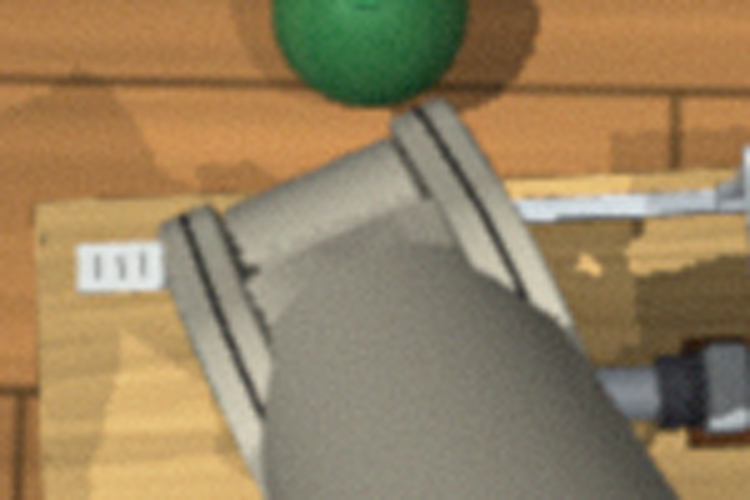

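View pics/s5.png

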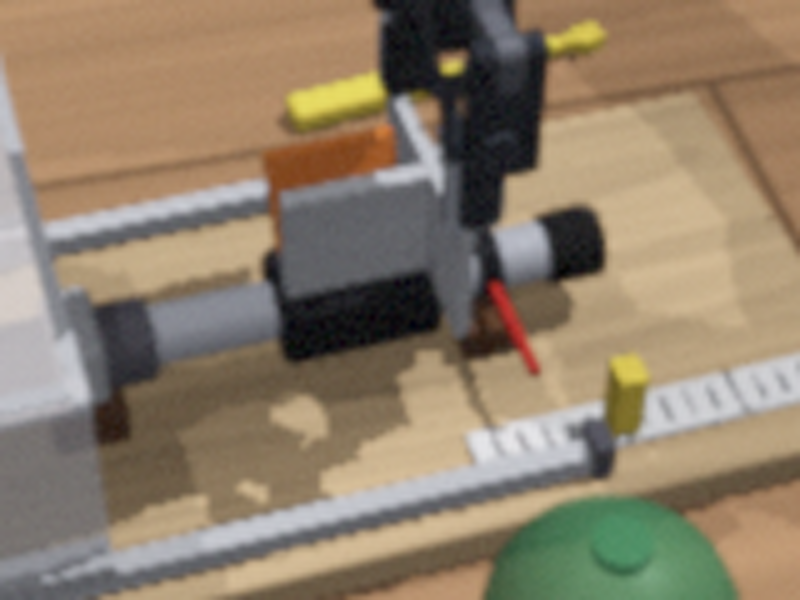

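```bash
python3 - <<'E'
from h import *;import pickle
d=pickle.load(open("i5.pkl","rb"));W=d["wrist"];S=d["scene"]
s=lambda x,y,z:atz(S,250+x/5,150+y/5,z)[:2]
for n,x,y,z in[("flL",318,334,115),("flR",500,334,115),("ptr",519,232,50),("clip",540,164,54)]:rep(n,wp(W,x,y,z))
rep("ptr S",s(536,371,50));rep("clip S",s(629,362,54))
q=lambda uu,vv,z:[(a-b)*5 for a,b in zip(proj(S,[*(O+uu*u+vv*v),z]),(250,150))]
for leg in (22,30,38):print(leg,q(31+leg,-45,115),q(31+leg,-45,71),q(55+leg,-62,50),q(31+leg,45,115))
for uu in(57-11,57,57+11):print(uu,q(uu,-36,88),q(uu,-50,88))
E
```

```text
flL [498.6  26.3] u 51.9 v 34.6
flR [572.5  30.8] u 51.8 v -39.4
ptr [594.7  57.4] u 76.9 v -63.3
clip [600.3  95.9] u 115.0 v -71.2
ptr S [595.4  58.5] u 78.0 v -64.0
clip S [602.2  93.1] u 112.1 v -73.0
22 [np.float64(464.78851393634017), np.float64(230.25506726174896)] [np.float64(460.2740242588854), np.float64(312.39506773569474)] [np.float64(531.7885087025036), np.float64(367.7256524566882)] [np.float64(391.3318810950747), np.float64(76.06565440026571)]
30 [np.float64(485.59655551119164), np.float64(225.8425006041992)] [np.float64(480.22399174398146), np.float64(307.99660211657385)] [np.float64(551.3827050250001), np.float64(363.2601589238835)] [np.float64(410.6458144147575), np.float64(72.30735620981918)]
38 [np.float64(506.3149970081261), np.float64(221.4489345967064)] [np.float64(500.0916277188131), np.float64(303.6162885228907)] [np.float64(570.8968853080864), np.float64(358.8129009492323)] [np.float64(429.883123586728), np.float64(68.56396831190267)]
46 [np.float64(436.617393922848), np.float64(268.6993474315557)] [np.float64(448.4110521522581), np.float64(294.73080269124836)]
57 [np.float64(464.3639131378606), np.float64(262.72225337070563)] [np.float64(476.4850611553004), np.float64(288.6001266361286)]
68 [np.float64(491.9516917066912), np.float64(256.77935487024854)] [np.float64(504.3963678610109), np.float64(282.50498077829064)]
```

```bash
python3 - <<'E'
from h import *;import pickle
S=pickle.load(open("i5.pkl","rb"))["scene"]
for z in(80,90,100,110,116):
  print(z,"s4 near",[((proj(S,[*(O+uu*u+vv*v),z])[0]-150)*2.7,(proj(S,[*(O+uu*u+vv*v),z])[1]-100)*2.7) for uu,vv in((-16,-37),(6,-37),(6,-50))])
  print("   s5",[((proj(S,[*(O+uu*u+vv*v),z])[0]-250)*5,(proj(S,[*(O+uu*u+vv*v),z])[1]-150)*5) for uu,vv in((46,-37),(68,-37),(68,-50))])
crop(pickle.load(open("i3.pkl","rb"))["scene"],250,130,410,250,5,"pics/s4b.png")
E
```

```text
80 s4 near [(np.float64(420.38979170244215), np.float64(307.578105339403)), (np.float64(451.047410875346), np.float64(300.92142503519597)), (np.float64(456.31148647648195), np.float64(314.26493072341805))]
   s5 [(np.float64(436.8346366326796), np.float64(285.20984469592076)), (np.float64(491.798929189639), np.float64(273.2754631761071)), (np.float64(503.26428650919013), np.float64(297.1780359360355))]
90 s4 near [(np.float64(419.9769989689769), np.float64(297.67190000801565)), (np.float64(450.93490549985165), np.float64(291.0083099835427)), (np.float64(456.249374217155), np.float64(304.3611646532742))]
   s5 [(np.float64(437.6049344133577), np.float64(266.83280842770245)), (np.float64(493.0902248221881), np.float64(254.8897777416792)), (np.float64(504.68212638342095), np.float64(278.8012270203326))]
100 s4 near [(np.float64(419.5560578688731), np.float64(287.57015006914344)), (np.float64(450.82019239030586), np.float64(280.9006662566226)), (np.float64(456.1860279699538), np.float64(294.26063988569285))]
   s5 [(np.float64(438.39018789904344), np.float64(248.0989730874451)), (np.floa
[... 236 characters left out ...]
oat64(270.592711155625)), (np.float64(456.1214105923585), np.float64(283.95743406603634))]
   s5 [(np.float64(439.1908369178745), np.float64(228.9978456712214)), (np.float64(495.7483225449644), np.float64(217.04333316844256)), (np.float64(507.60173460887216), np.float64(240.95980117036163))]
116 s4 near [(np.float64(418.8649916378865), np.float64(270.98593376215223)), (np.float64(450.631894539282), np.float64(264.30929670672185)), (np.float64(456.0820140104513), np.float64(277.6756704431822))]
   s5 [(np.float64(439.6788056488347), np.float64(217.35634897793162)), (np.float64(496.56607635060624), np.float64(205.40001629014327)), (np.float64(508.500218121265), np.float64(229.31443830446455))]
```

View pics/s4b.png

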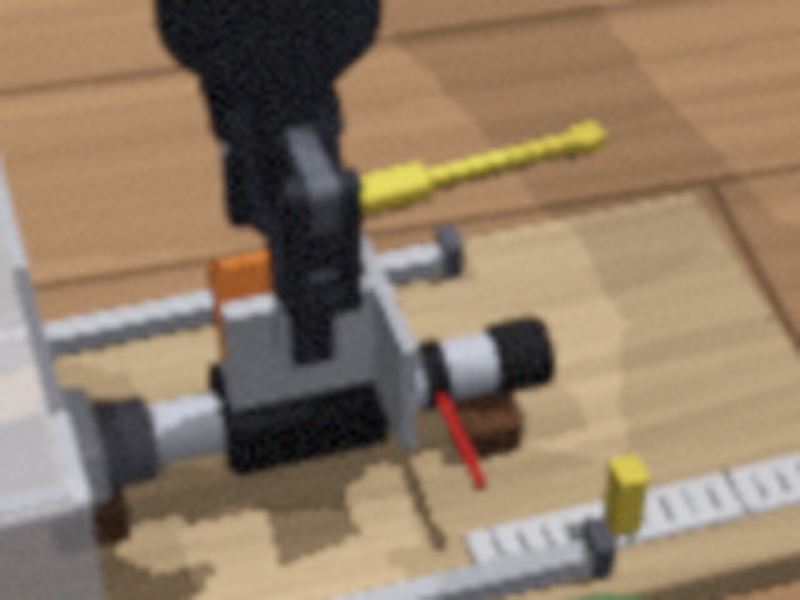

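Emit:
servo_tool:
  increments:
    - {"dx": 0, "dy": 0, "dz": 2.5, "ax": 0, "ay": 0, "az": 0, "claw": -0.7}
    - {"dx": 0.1, "dy": -2, "dz": 4, "ax": 0, "ay": 0, "az": 0, "claw": -0.7}
    - {"dx": 0.25, "dy": -4, "dz": 4, "ax": 0, "ay": 0, "az": 0, "claw": -0.7}
    - {"dx": 0.37, "dy": -6, "dz": 4, "ax": 0, "ay": 0, "az": 0, "claw": -0.7}
    - {"dx": 0.37, "dy": -6, "dz": 2, "ax": 0, "ay": 0, "az": 0, "claw": -0.7}
    - {"dx": 0.37, "dy": -6, "dz": 0, "ax": 0, "ay": 0, "az": 0, "claw": -0.7}
    - {"dx": 0.37, "dy": -6, "dz": -1, "ax": 0, "ay": 0, "az": 0, "claw": -0.7}
    - {"dx": 0.37, "dy": -6, "dz": -1, "ax": 0, "ay": 0, "az": 0, "claw": -0.7}

```text
clock: 7.3
eef_pos: [535.2, -26.6, 66.8]
tool_rot: [-1.575, 0.001, -1.508]
force: [0.4, 0.5, -0.2]
width: 72.3
```

```bash
python3 look.py 6; python3 -c "
from h import *;import pickle
crop(pickle.load(open('i6.pkl','rb'))['scene'],270,120,370,220,6,'pics/s6b.png')"
```

```text
7.3 [535.19162716 -26.61343954  66.76982792] [-1.57512253e+00  7.07243218e-04 -1.50769804e+00] 72.25340072222525 [ 0.37626565  0.50142951 -0.19175534]
tcp [535.2 -26.6] u -3.2 v 1.3
```

View pics/s6b.png

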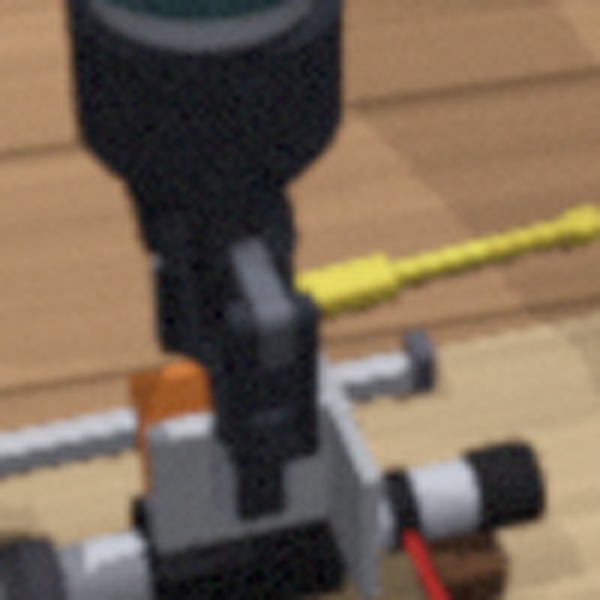

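View pics/w6.png

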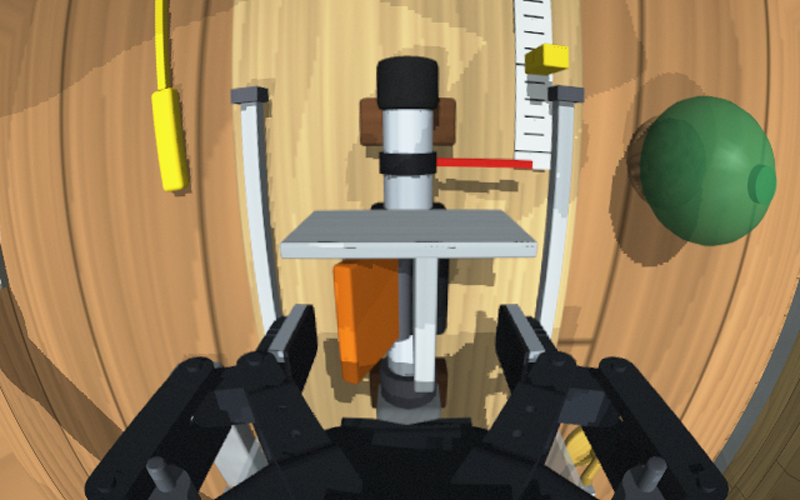

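Emit:
servo_tool:
  increments:
    - {"dx": 0.05, "dy": 1, "dz": 0, "ax": 0, "ay": 0, "az": 0, "claw": -0.7}
    - {"dx": 0, "dy": 2, "dz": 0, "ax": 0, "ay": 0, "az": 0, "claw": -0.7}
    - {"dx": -0.03, "dy": 2.6, "dz": 0, "ax": 0, "ay": 0, "az": 0, "claw": -0.7}
    - {"dx": -0.07, "dy": 3.2, "dz": 0, "ax": 0, "ay": 0, "az": 0, "claw": -0.7}
    - {"dx": -0.11, "dy": 3.8, "dz": 0, "ax": 0, "ay": 0, "az": 0, "claw": -0.7}
    - {"dx": -0.15, "dy": 4.4, "dz": 0, "ax": 0, "ay": 0, "az": 0, "claw": -0.7}
    - {"dx": -0.18, "dy": 5, "dz": 0, "ax": 0, "ay": 0, "az": 0, "claw": -0.7}
    - {"dx": -0.18, "dy": 5, "dz": 0, "ax": 0, "ay": 0, "az": 0, "claw": -0.7}

```text
clock: 8.12
eef_pos: [535.2, 24.3, 68.8]
tool_rot: [-1.57, 0.001, -1.507]
force: [1.1, -0.8, 1.5]
width: 72.8
```

```bash
python3 look.py 7
```

```text
8.1167 [535.22678889  24.33944459  68.82821483] [-1.57042061e+00  1.04876235e-03 -1.50711000e+00] 72.79953581066518 [ 1.14808889 -0.82520828  1.48454329]
tcp [535.2  24.3] u 47.6 v -1.9
```

View pics/s7.png

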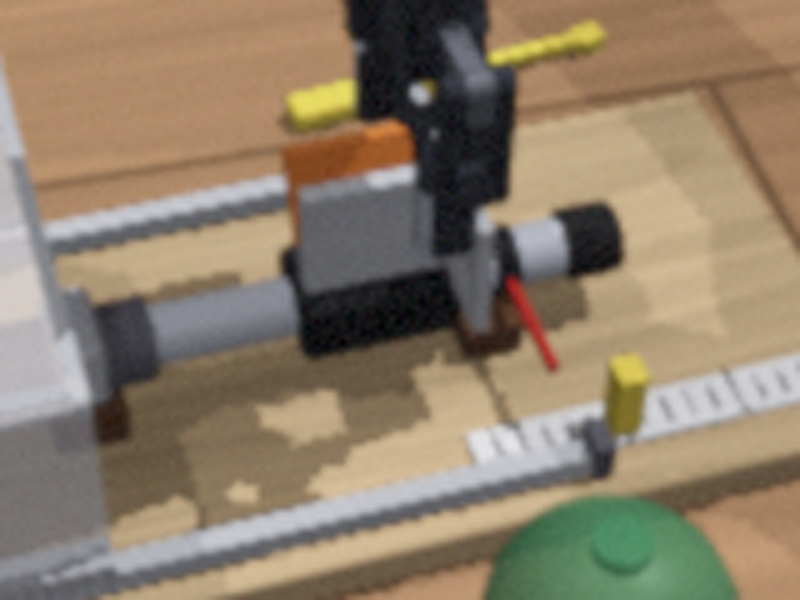

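View pics/w7.png

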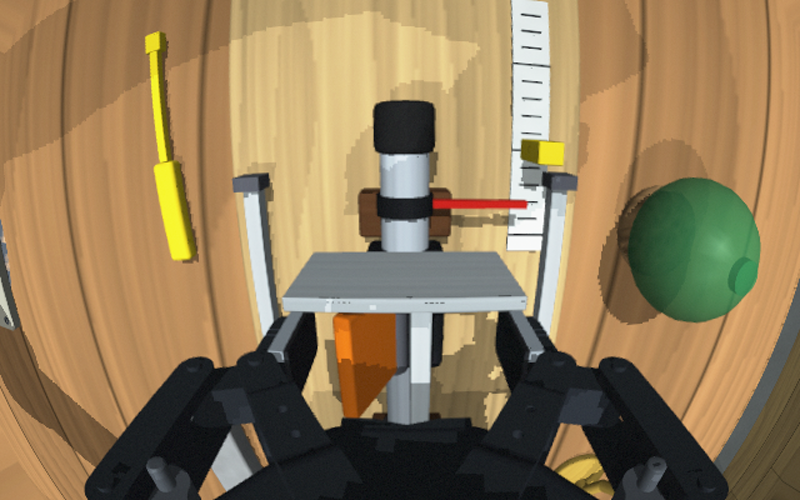

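```bash
cat > ptr.py <<'E'
from h import *;import pickle,sys
n=sys.argv[1];p=list(map(float,sys.argv[2:]))
d=pickle.load(open("i%s.pkl"%n,"rb"));W=d["wrist"];S=d["scene"]
s=lambda x,y,z:atz(S,250+x/5,150+y/5,z)[:2]
rep("ptr S",s(p[0],p[1],50));rep("clip S",s(629,362,54))
rep("ptr W",wp(W,p[2],p[3],50));rep("clip W",wp(W,p[4],p[5],54))
E
python3 ptr.py 7 554 367 526 204 543 147
```

```text
ptr S [595.   65.8] u 85.3 v -64.1
clip S [602.2  93.1] u 112.1 v -73.0
ptr W [594.1  65.1] u 84.6 v -63.2
clip W [598.3  95.1] u 114.3 v -69.2
```

Emit:
servo_tool:
  increments:
    - {"dx": -0.04, "dy": 0.6, "dz": -0.2, "ax": 0, "ay": 0, "az": 0, "claw": -0.7}
    - {"dx": -0.08, "dy": 1.2, "dz": -0.2, "ax": 0, "ay": 0, "az": 0, "claw": -0.7}
    - {"dx": -0.12, "dy": 1.8, "dz": -0.2, "ax": 0, "ay": 0, "az": 0, "claw": -0.7}
    - {"dx": -0.15, "dy": 2.3, "dz": -0.2, "ax": 0, "ay": 0, "az": 0, "claw": -0.7}
    - {"dx": -0.15, "dy": 2.3, "dz": -0.2, "ax": 0, "ay": 0, "az": 0, "claw": -0.7}

```text
clock: 8.68
eef_pos: [533.0, 47.2, 66.4]
tool_rot: [-1.572, 0.001, -1.507]
force: [0.7, -1.7, -0.6]
width: 72.8
```

```bash
python3 look.py 8;python3 -c "
from h import *;import pickle
d=pickle.load(open('i8.pkl','rb'))
crop(d['wrist'],380,120,480,190,8,'pics/w8b.png');crop(d['scene'],330,200,400,250,10,'pics/s8b.png')"
```

```text
8.6833 [533.03092239  47.21349     66.36780135] [-1.57181655e+00  1.07457850e-03 -1.50699223e+00] 72.79519629396778 [ 0.74618042 -1.68574258 -0.58909858]
tcp [533.   47.2] u 70.6 v -1.1
```

View pics/s8b.png

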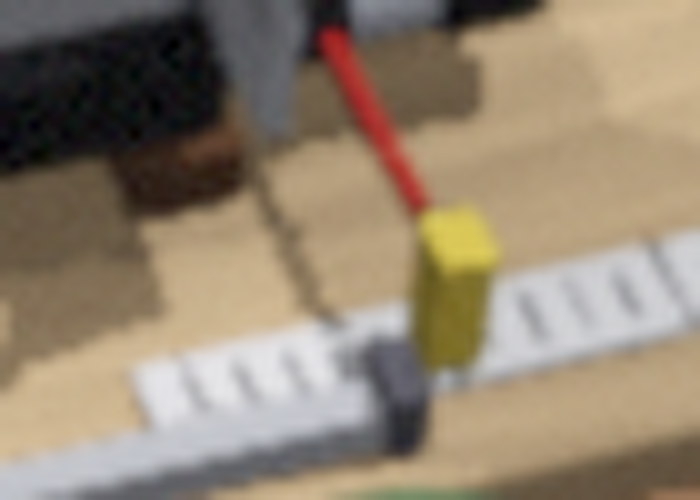

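View pics/w8.png

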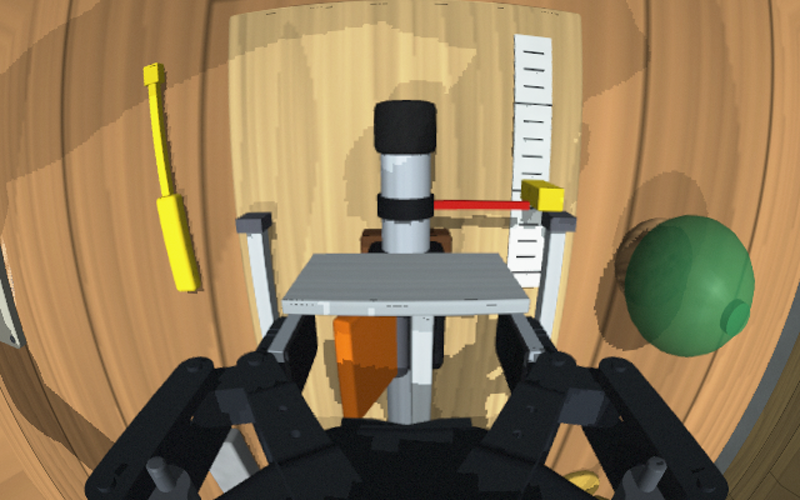

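View pics/w8b.png

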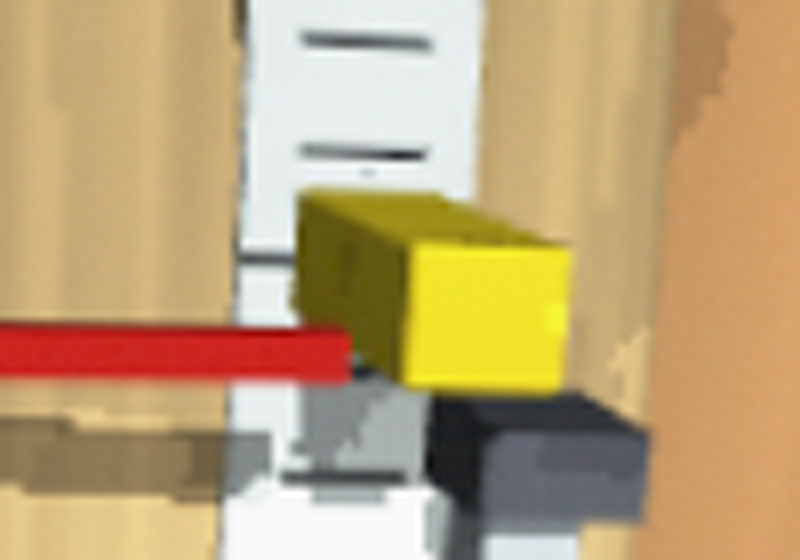

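Emit:
servo_tool:
  increments:
    - {"dx": -0.02, "dy": 0.34, "dz": 0, "ax": 0, "ay": 0, "az": 0, "claw": -0.7}
    - {"dx": -0.02, "dy": 0.34, "dz": 0, "ax": 0, "ay": 0, "az": 0, "claw": -0.7}
    - {"dx": -0.02, "dy": 0.34, "dz": 0, "ax": 0, "ay": 0, "az": 0, "claw": -0.7}
    - {"dx": -0.02, "dy": 0.34, "dz": 0, "ax": 0, "ay": 0, "az": 0, "claw": -0.7}
    - {"dx": -0.02, "dy": 0.34, "dz": 0, "ax": 0, "ay": 0, "az": 0, "claw": -0.7}
    - {"dx": -0.02, "dy": 0.34, "dz": 0, "ax": 0, "ay": 0, "az": 0, "claw": -0.7}

```text
clock: 9.33
eef_pos: [533.4, 48.9, 66.7]
tool_rot: [-1.571, 0.0, -1.509]
force: [-1.1, -3.2, -2.0]
width: 72.6
```

```bash
python3 look.py 9;python3 -c "
from h import *;import pickle
d=pickle.load(open('i9.pkl','rb'))
crop(d['wrist'],380,120,480,190,8,'pics/w9b.png');crop(d['scene'],330,200,400,250,10,'pics/s9b.png')"
```

```text
9.3333 [533.36543905  48.8627615   66.69265392] [-1.57109975e+00  7.69697637e-05 -1.50895925e+00] 72.63139827240862 [-1.10577346 -3.2218837  -1.99592533]
tcp [533.4  48.9] u 72.2 v -1.5
```

View pics/s9b.png

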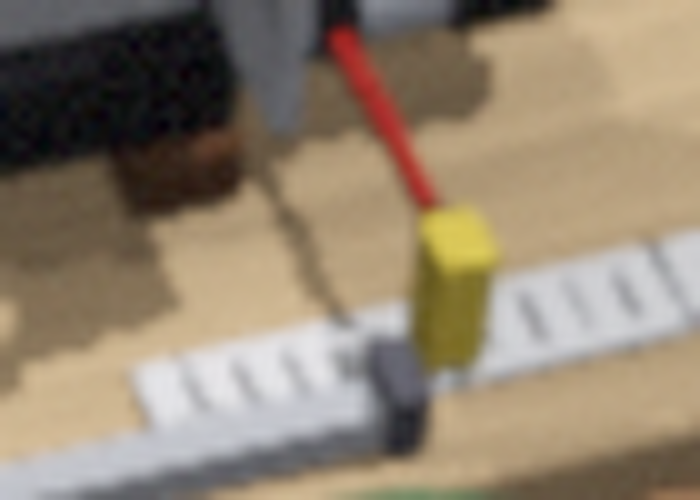

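View pics/w9b.png

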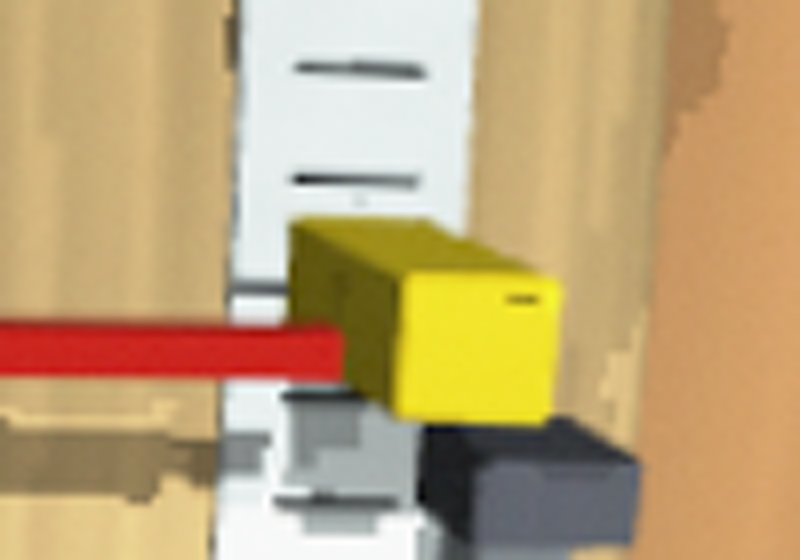

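View pics/w9.png

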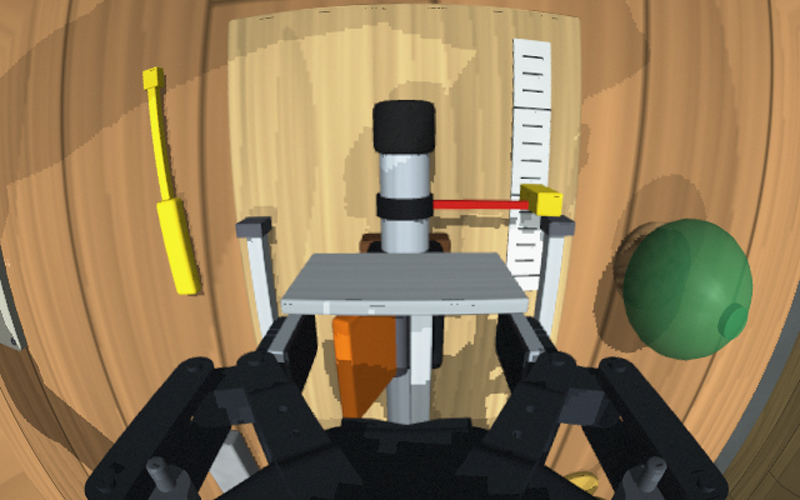

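Emit:
servo_tool:
  increments:
    - {"dx": -0.01, "dy": 0.1, "dz": 0, "ax": 0, "ay": 0, "az": 0, "claw": -0.7}
    - {"dx": -0.01, "dy": 0.1, "dz": 0, "ax": 0, "ay": 0, "az": 0, "claw": -0.7}
    - {"dx": -0.01, "dy": 0.1, "dz": 0, "ax": 0, "ay": 0, "az": 0, "claw": -0.7}
    - {"dx": -0.01, "dy": 0.1, "dz": 0, "ax": 0, "ay": 0, "az": 0, "claw": -0.7}
    - {"dx": -0.01, "dy": 0.1, "dz": 0, "ax": 0, "ay": 0, "az": 0, "claw": -0.5}
    - {"dx": -0.01, "dy": 0.1, "dz": 0, "ax": 0, "ay": 0, "az": 0, "claw": -0.3}
    - {"dx": -0.01, "dy": 0.1, "dz": 0, "ax": 0, "ay": 0, "az": 0, "claw": -0.2}
    - {"dx": -0.01, "dy": 0.1, "dz": 0, "ax": 0, "ay": 0, "az": 0, "claw": -0.2}

```text
clock: 10.15
eef_pos: [531.9, 49.6, 66.8]
tool_rot: [-1.574, -0.001, -1.509]
force: [-4.7, -3.8, 4.0]
width: 51.5
```

```bash
python3 look.py 10
```

```text
10.15 [531.85347236  49.62178811  66.78886478] [-1.57364131e+00 -6.19334327e-04 -1.50901380e+00] 51.5225775818308 [-4.67666246 -3.75821579  4.01548011]
tcp [531.9  49.6] u 73.1 v -0.1
```

View pics/w10.png

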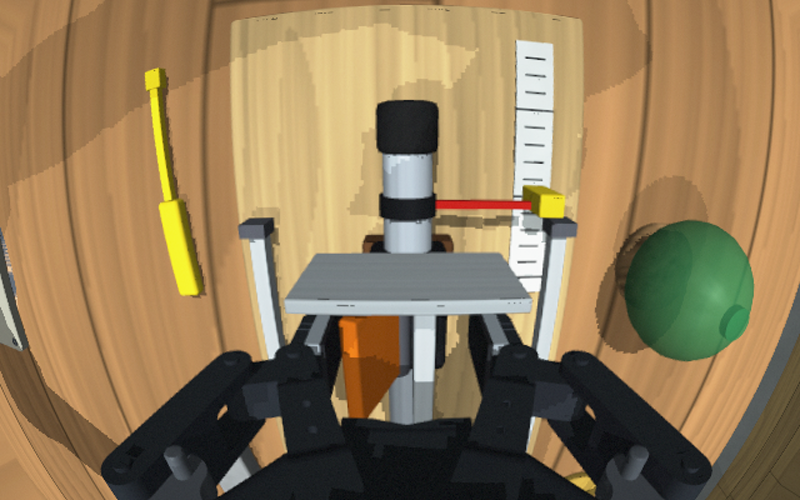

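View pics/s10.png

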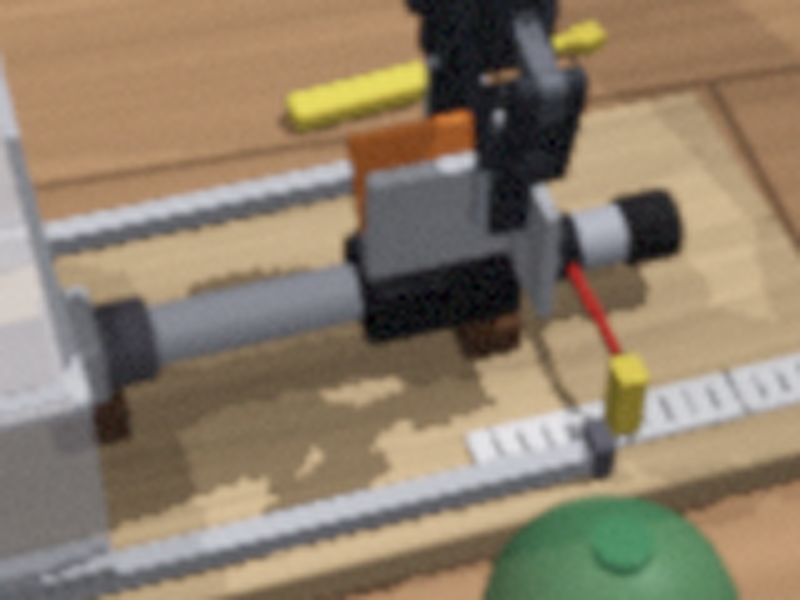

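Emit:
servo_tool:
  increments:
    - {"dx": 0, "dy": 0, "dz": 0, "ax": 0, "ay": 0, "az": 0, "claw": 0.1}
    - {"dx": 0, "dy": 0, "dz": 0, "ax": 0, "ay": 0, "az": 0, "claw": 0.3}
    - {"dx": 0, "dy": 0, "dz": 0, "ax": 0, "ay": 0, "az": 0, "claw": 0.5}
    - {"dx": 0, "dy": 0, "dz": 0, "ax": 0, "ay": 0, "az": 0, "claw": 0.7}
    - {"dx": 0, "dy": 0, "dz": 0, "ax": 0, "ay": 0, "az": 0, "claw": 1}
    - {"dx": 0, "dy": 0, "dz": 0, "ax": 0, "ay": 0, "az": 0, "claw": 1}
    - {"dx": 0, "dy": 0, "dz": 0, "ax": 0, "ay": 0, "az": 0, "claw": 1}
    - {"dx": 0, "dy": 0, "dz": 0, "ax": 0, "ay": 0, "az": 0, "claw": 1}

```text
clock: 10.97
eef_pos: [533.5, 50.0, 67.0]
tool_rot: [-1.571, 0.0, -1.509]
force: [-1.7, -2.8, 6.5]
width: 17.2
```

```bash
python3 look.py 11;python3 -c "
from h import *;import pickle
d=pickle.load(open('i11.pkl','rb'))
crop(d['wrist'],380,120,480,190,8,'pics/w11b.png')"
```

```text
10.9667 [533.5161539   49.96164069  67.0405153 ] [-1.57075023e+00  3.80113968e-05 -1.50936012e+00] 17.21667328980583 [-1.68496712 -2.77138587  6.50534355]
tcp [533.5  50. ] u 73.3 v -1.8
```

View pics/w11.png

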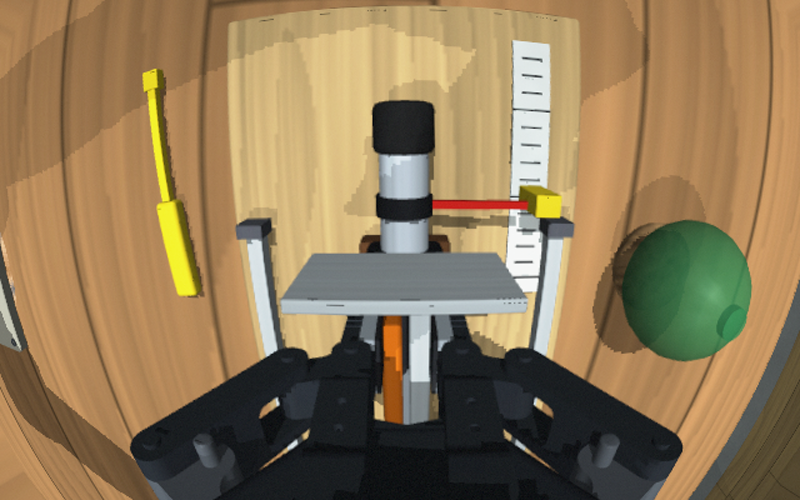

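View pics/s11.png

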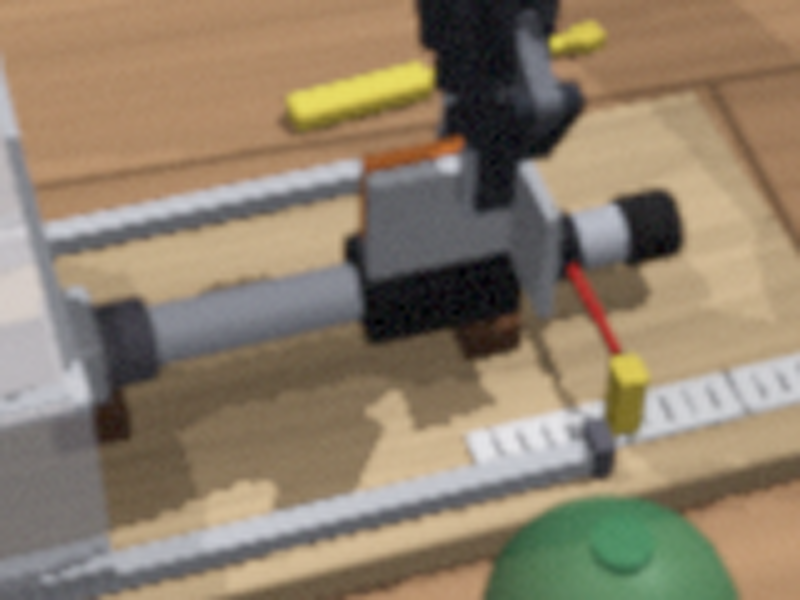

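View pics/w11b.png

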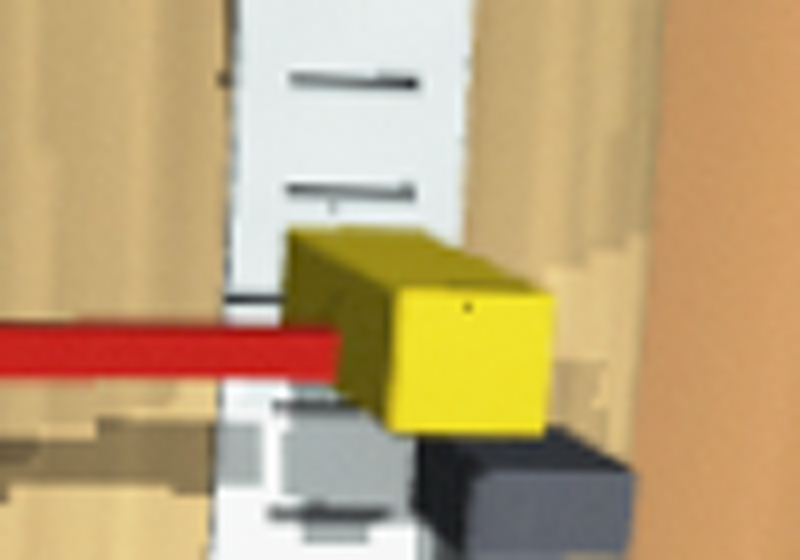

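Emit:
servo_tool:
  increments:
    - {"dx": 0, "dy": 0, "dz": 0, "ax": 0, "ay": 0, "az": 0, "claw": 1}
    - {"dx": 0, "dy": 0, "dz": 0, "ax": 0, "ay": 0, "az": 0, "claw": 1}
    - {"dx": 0, "dy": 0, "dz": 0, "ax": 0, "ay": 0, "az": 0, "claw": 1}
    - {"dx": 0, "dy": 0, "dz": 0, "ax": 0, "ay": 0, "az": 0, "claw": 1}
    - {"dx": 0, "dy": 0, "dz": 0, "ax": 0, "ay": 0, "az": 0, "claw": 1}
    - {"dx": 0, "dy": 0, "dz": 0, "ax": 0, "ay": 0, "az": 0, "claw": 1}

```text
clock: 11.62
eef_pos: [533.5, 50.0, 67.0]
tool_rot: [-1.571, 0.0, -1.509]
force: [-2.8, -2.3, 6.0]
width: 17.1
```

```bash
python3 look.py 12;python3 -c "
from h import *;import pickle
d=pickle.load(open('i12.pkl','rb'))
crop(d['wrist'],380,120,480,190,8,'pics/w12b.png')"
```

```text
11.6167 [533.52776346  49.97850549  67.03317676] [-1.57074821e+00  8.05609541e-05 -1.50936086e+00] 17.11383777656398 [-2.8469976  -2.34677573  5.96177952]
tcp [533.5  50. ] u 73.3 v -1.8
```

View pics/w12b.png

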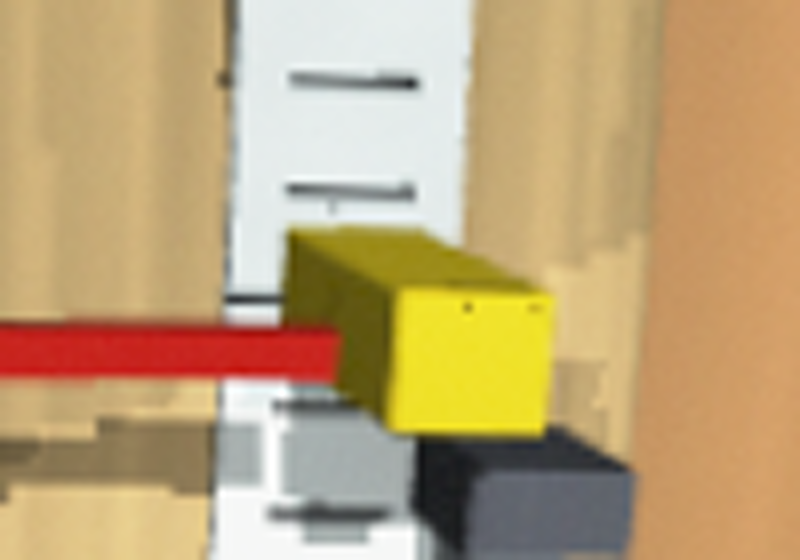

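The view has not changed: the pointer centre is at row 350 and the clip centre at about row 355, so they are within about 0.5 mm. I'm handing the job in.

```bash
python3 -c "
from cell import *
print(finish_job())"
```

```text
the job is handed in; nothing more can be done
None
```

I slid the hood open to its stop, pushed the leg out until its pointer was at the clip, and squeezed the lever closed there. The job was handed in at 11.6 s with the grip still held; no verdict is reported.

**Last checks:**
- **Pointer:** within about 0.5 mm of the clip's centre in the wrist picture, and at rest.
- **Lever:** the opening read 17 mm on the closed grip. The reading runs about 2.5 mm low (the 28 mm knob read 25.6 mm), so this fits the 20 mm of tongue plus closed lever.
- **Hood:** the knob moved about 143 mm from its start before the stop pushed back with 16 N, which puts it fully open.
- **Bystanders:** the float and disgorger looked untouched in the last wrist picture. The oarlock and whetstone were hardly in view at the end, and I did not check either one separately.

**What went wrong:** the first push failed. The fingertips sat about 35 mm higher than the stated TCP, so they rode up onto the flange after about 23 mm. I let the leg spring home, went in about 11 mm lower and pushed again, with the lever still open.

**Not verified:** I could not measure the contact forces on the tongue and lever blade directly. I relied on the gripper's fixed grip force for those.

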